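Rotate the stock: pull the old cleaning block forward, load the new one behind it

ROBOT

A 7-joint arm with a two-finger parallel gripper is mounted at the origin on a cart in front of the work surface, level with it; the furniture and walls round the work are solid. World frame = base frame: x ahead of the robot, y to its left, z up, the work surface at z = 0. Lengths are in m, angles in rad, forces in N, time in s.
With the tool pointing down it reaches from about 0.4 to 0.875 m from the base axis. Payload 19.3 kg.
Tool frame: the origin (TCP) lies on the centre line of the jaws, within the pads' length; the fingertips stand bot.tip_extent ahead of it and the grasp point (between the pads) is the TCP (bot.tip_extent is the distance from the TCP to the fingertips, in m); z points along the fingers, y is the line along which they close (so a half turn about z gives the same grasp; the last joint's range is limited). The gripper opens to 85 mm and grips with 20 to 120 N. Pads are 22 mm wide; open, the fingers measure 114 mm over their backs; the gripper's body (76 mm by 85 mm) begins 54 mm behind the grasp point. The pads swing forward as they close: fully open they stand 13 mm farther back than shut.
Start: joints at [-1.343, 0.521, -0.036, 1.599, 0.021, 1.021, -0.113], TCP at [0.183, 0.597, 0.25] pointing down, gripper open.
Joint ranges: [-2.91, 2.91], [-0.3, 2.13], [-1.5, 1.42], [0.17, 2.43], [-1.26, 4.41], [0.16, 1.93], [-2.52, 2.52]. Speed limits (rad/s): [1.89, 1.89, 2.39, 2.39, 3.01, 3.01, 3.01].

INTERFACE

Orientations are given as a unit quaternion [x, y, z, w].
In Python, from cell import bot gives the robot as it stands.
- The arm moves only by the tool apply_moves, never from a script. Its argument "series" is a list of rows, each an object with "linear": the shift along the tool's x, y, z in m, a list of three; "rotation": the turn, a rotation vector about the tool's x, y, z in rad, a list of three; "gripper": the opening, from 0 (shut) to 1 (fully open). In form: [{"linear": [x, y, z], "rotation": [wx, wy, wz], "gripper": gripper}, ...]. A call has 1 to 10 rows; each row is the pose to reach, as a shift and turn from the pose commanded when the call began, along the tool's axes at that moment; what a row does not reach only later rows make up. A row lasts 1/10 s, in which the tool goes at most 50 mm and 8.59 degrees, less where a joint would pass 70% of its speed; a pose out of reach is approached as far as the arm can. A call with a gripper value outside its range is refused whole. The fingers move at their own pace and stop on an object; "newtons" is the grip in N (left out, the last holds). Time passes only in rows, so rows that repeat a pose let the fingers close. It gives the time, the measured TCP pose, the force, the opening and the grip force at its end, in the units of the state.
- bot.sense(): the state, without advancing time (a new reading comes with each control period).
- bot.get_image(name): name is "scene" or "side" or "wrist"; returns (picture, depth): 400x640x3 uint8, red, green, blue; 400x640 float32, m along the optical axis (not along the pixel's ray), 0 where there is no reading.
- bot.get_calibration(name): a dict with "fx", "fy", "cx", "cy" (pixels), "D" ([k1, k2, p1, p2, k3] as OpenCV has them; the pictures are not rectified), "R" (3x3) and "t" (3): a world point X has camera coordinates R X + t; the wrist camera has in their place "mount" (4x4, takes a point from camera to tool coordinates, whose origin is the TCP and whose axes are the flange's). Camera axes: x right, y down, z forward; pixel columns grow to the right and rows downward; lengths in m; the calibration is good to about 2 mm. A picture is of the moment at which its call begins: read the wrist's pose just before it. get_calibration takes no time and is no camera call.
- bot.sign_off(): hands the job in; it is judged then, once.
The state is a dict: "t": time; "qpos": joint angles; "joint_vel": joint speeds; "effort": joint torques, N m; "ee_pos": TCP position; "tool_rot": TCP orientation; "wrist_force": force on the tool from outside, world axes, zero at the start; "ft_torque": the same for the moment, N m; "gripper_width": opening from 0.0 (shut) to 1.0 (fully open); "grip_force": force on a finger pad.
Only numpy, scipy, OpenCV 4.12 (cv2) and the standard library are available. Lean on these libraries where they do the work, as an engineer would, in place of code of your own. Each camera call takes 0.05 s, during which the arm holds its last target. There are 200 camera calls.

TASK

The blue stock lane on the bench holds one white rubber cleaning block, the old stock, standing too far back. First bring that old block forward, up to the stop at the front end of the lane (the end nearer the robot), and then take the new white block of the same kind from the bench and set it in the lane behind the old one, lying flat and square across the lane like the old one, inside the lane's length. Leave the cork block and the black brush where they are.

Things in the scene. Friction and masses are not known exactly. Their poses are not given: they have to be found in the camera images.
- lane: Blue open-topped channel fixed to the bench, front end toward the robot (within 20 deg). Origin on the bench under the middle of its inside; x from front stop to open back, y across, z up. Inside 180 x 104 mm; floor 4 mm thick, walls 5 mm thick and 22 mm high. Back end (x=+90) has no wall. Front stop: a 24 mm wide tab in each corner, inner faces at x=-90, a 56 mm notch between them for a finger.
- old_center (a point): Old block: white rubber cleaning block, 36 x 92 x 26 mm (x, y, z), lying in the lane, its 92 mm length across the lane, its centre 100 to 155 mm behind the front stop. This point is its centre (13 mm above its underside, 17 mm above the bench). Against the stop its centre is at x = -72 mm in the lane's frame. 80 to 170 g, slides freely.
- new_center (a point): New block: white rubber cleaning block just like the old one, 36 x 92 x 26 mm (x, y, z), lying flat on the bench outside the lane, its 36 mm x axis within 30 deg of the world's x. This point is its centre, 13 mm above its underside. 80 to 170 g.
- cork_block: Bystander: brown cork sanding block, 64 x 107 x 35 mm (x, y, z), origin at the centre of its underside.
- bench_brush: Bystander: black bristle bench brush, 46 x 105 x 34 mm (x, y, z), origin at the centre of its underside.
Not all that is in view belongs to the job. Leave any purple look-alike of the part that bears old_center alone.

How it is judged:
By the outcome, as a careful person would: the job done as asked, in the order asked, and still so for the second after the job is handed in, with the robot touching nothing.
It also fails if it takes over 51 s, if anything falls off the work surface, if the arm or the gripper's body presses on something with over 40 N, if the wrist force passes 120 N, or if a joint passes its speed limit or range.

## Working session

There is one attempt and no reset: what is moved stays moved. The work goes in short steps, Python scripts to look and compute and a tool call to move; the robot and the scene stay as the last step left them, time stands still between calls to the robot, and variables do not carry over. Pictures are saved under pics/ and viewed, at most 10 in all, crops included, and the job is handed in when it is done.

Besides the shell and the picture viewer there is one more tool, called after "Emit:" as name([rows], argument=value, ...), one row to a line, values as JSON. apply_moves: Moves the arm, as the interface text tells. Its arguments: {"type":"object","properties":{"series":{"type":"array"},"newtons":{"type":"number"}},"required":["series"]}

```bash
ls; mkdir -p pics; python3 - <<'E'
from cell import bot
import cv2,numpy as np
s=bot.sense();print(s['t'],s['ee_pos'],s['tool_rot'],s['gripper_width'],bot.tip_extent)
for n in ["scene","side"]:
    p,d=bot.get_image(n);np.savez(f'{n}0.npz',p=p,d=d);cv2.imwrite(f'pics/{n}0.png',p[:,:,::-1])
    c=bot.get_calibration(n);print(n,c,(d>0).mean())
print(bot.get_calibration('wrist'))
E
```

```text
pics
0.0 [0.18328718 0.59718149 0.24973573] [ 1.48330174e-01  9.88937733e-01 -5.63918045e-04 -4.96428678e-05] 1.00269212198551 0.019
scene {'fx': 490.15671620212396, 'fy': 490.15671620212396, 'cx': 319.7964581662875, 'cy': 205.19524548042804, 'D': array([-0.07648171,  0.        ,  0.        ,  0.        ,  0.        ]), 'R': array([[ 0.43215217, -0.90157202, -0.02030747],
       [-0.62943024, -0.28542664, -0.7227373 ],
       [ 0.64580343,  0.32511463, -0.69082444]]), 't': array([-0.17092114,  0.3312533 ,  1.07260204])} 0.995921875
side {'fx': 439.9864290212947, 'fy': 439.9864290212947, 'cx': 318.81150114227796, 'cy': 192.6147170833747, 'D': array([-0.02349969,  0.        ,  0.        ,  0.        ,  0.        ]), 'R': array([[-0.99055795, -0.13707779, -0.0021496 ],
       [-0.08229645,  0.60708858, -0.79036115],
       [ 0.10964596, -0.78272162, -0.61263744]]), 't': array([0.47844464, 0.0797187 , 1.03706719])} 0.99598046875
{'fx': 279.17232257595623, 'fy': 279.17232257595623, 'cx': 319.15577260224234, 'cy': 203.51940752144665, 'D': array([0.01650723, 0.        , 0.        , 0.        , 0.        ]), 'mount': array([[ 2.73938851e-04, -9.64514012e-01, -2.64031522e-01,
         6.64467823e-02],
       [ 9.99999808e-01,  4.10740150e-04, -4.62921362e-04,
         1.21845716e-03],
       [ 5.54942488e-04, -2.64031345e-01,  9.64513940e-01,
        -1.24427908e-01],
       [ 0.00000000e+00,  0.00000000e+00,  0.00000000e+00,
         1.00000000e+00]])}
```

View pics/scene0.png

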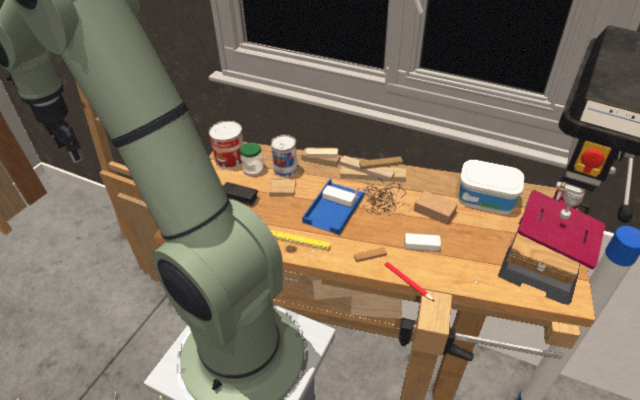

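View pics/side0.png

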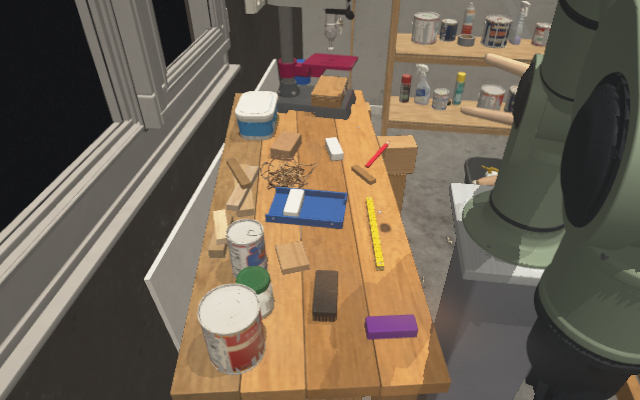

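Scene view: the old block is in the blue lane at (340,196) and a loose white block is at (423,242). In the side view these are at (294,202) and (334,149). The purple block at side (390,327) is the decoy. The other white things are lids of tubs and tins, so only the (423,242) block fits "new white block". Measuring both blocks in two views, and making an enlarged crop.

```bash
cat > h.py <<'E'
import numpy as np,cv2
from cell import bot
def cam(n,s=None):
    c=bot.get_calibration(n);K=np.array([[c['fx'],0,c['cx']],[0,c['fy'],c['cy']],[0,0,1]]);D=np.array(c['D'])
    if n!='wrist': return K,D,np.array(c['R']),np.array(c['t'])
    from scipy.spatial.transform import Rotation as Ro
    T=np.eye(4);T[:3,:3]=Ro.from_quat(s['tool_rot']).as_matrix();T[:3,3]=s['ee_pos']
    M=np.linalg.inv(T@c['mount']);return K,D,M[:3,:3],M[:3,3]
def rays(C,px):
    K,D,R,t=C;u=cv2.undistortPoints(np.float64(px).reshape(-1,1,2),K,D)[:,0]
    return -R.T@t,np.c_[u,np.ones(len(u))]@R
def plane(C,px,z):
    o,r=rays(C,px);return o+r*((z-o[2])/r[:,2])[:,None]
def tri(C1,p1,C2,p2):
    P=[];q=[]
    for C,p in((C1,p1),(C2,p2)):
        P.append(np.c_[C[2],C[3]]);q.append(cv2.undistortPoints(np.float64(p).reshape(-1,1,2),C[0],C[1])[:,0].T)
    X=cv2.triangulatePoints(P[0],P[1],q[0],q[1]);return (X[:3]/X[3]).T
def cloud(C,d,m):
    v,u=np.nonzero(m&(d>0));o,r=rays(C,np.c_[u,v]);return o+r*d[v,u][:,None],np.c_[u,v]
E
python3 - <<'E'
from h import *
crop=[]
for n,seeds in(("scene",[(340,196),(423,240)]),("side",[(294,202),(334,149)])):
    f=np.load(n+'0.npz');p,d=f['p'],f['d'];C=cam(n);hsv=cv2.cvtColor(p,cv2.COLOR_RGB2HSV)
    w=((hsv[...,1]<60)&(hsv[...,2]>120)).astype(np.uint8);_,L=cv2.connectedComponents(w)
    for k,(u,v) in zip(("old","new"),seeds):
        X,px=cloud(C,d,(L==L[v,u]));top=X[:,2]>np.percentile(X[:,2],80)-.006
        hull=X[top];r=cv2.minAreaRect(np.float32(hull[:,:2]*1000))
        print(n,k,L[v,u],len(X),'z top med',np.median(hull[:,2]).round(4),r)
    b=(hsv[...,0]>100)&(hsv[...,0]<125)&(hsv[...,1]>130)
    _,L,st,_=cv2.connectedComponentsWithStats(b.astype(np.uint8));
    u,v=(330,215) if n=="scene" else (325,208)
    X,px=cloud(C,d,L==L[v,u])
    r=cv2.minAreaRect(np.float32(X[:,:2]*1000));print(n,'lane',len(X),r,X[:,2].min(),X[:,2].max(),np.median(X[(X[:,2]<.01),2]))
    u,v=seeds[0];a=p[v-50:v+50,u-45:u+45];u,v=seeds[1];b=p[v-50:v+50,u-45:u+45]
    crop.append(cv2.resize(np.hstack([a,b]),None,fx=3,fy=3,interpolation=cv2.INTER_CUBIC))
cv2.imwrite('pics/crop0.png',np.vstack(crop)[:,:,::-1])
E
```

```text
scene old 63 487 z top med 0.0285 ((531.9505004882812, 10.100303649902344), (62.96628952026367, 109.94157409667969), 1.955634593963623)
scene new 97 531 z top med 0.0241 ((474.92864990234375, -260.43023681640625), (39.36810302734375, 91.56563568115234), 21.29461097717285)
scene lane 1175 ((507.6178283691406, 8.35068130493164), (112.06074523925781, 184.77645874023438), 89.28414916992188) -0.0025029037956824096 0.025551703898817002 0.0032071428678426273
side old 94 438 z top med 0.0299 ((544.45166015625, 9.505783081054688), (96.17454528808594, 36.178001403808594), 89.46440887451172)
side new 88 293 z top med 0.0259 ((476.13323974609375, -260.00323486328125), (35.46564865112305, 94.23772430419922), 20.0023250579834)
side lane 964 ((472.38299560546875, 10.827022552490234), (113.77056884765625, 105.60553741455078), 89.74091339111328) -0.0007120602207100202 0.025511301920617457 0.004131491654166375
```

View pics/crop0.png

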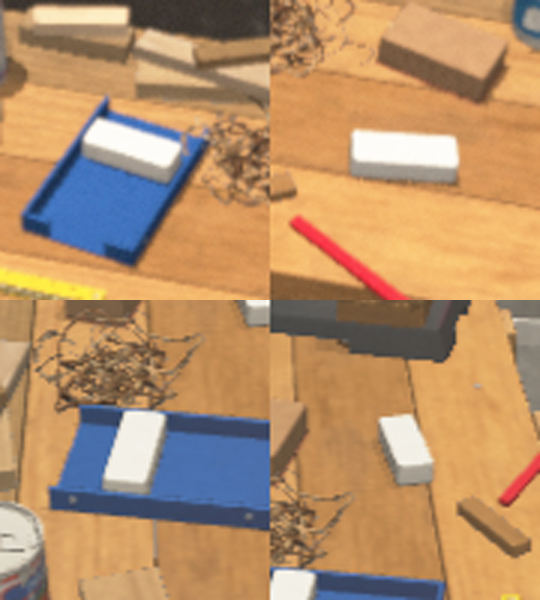

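The crop confirms both: old block in the lane, loose white block of the same size beside the cork. The block tops measure 26 mm and 30 mm high, as expected. Moving above the old block.

```bash
cat > go.py <<'E'
import sys
from h import *
from scipy.spatial.transform import Rotation as Ro
# target x y z, heading (deg) of tool y (mod 180), tool pointing down
x,y,z,h=map(float,sys.argv[1:5]);s=bot.sense();R=Ro.from_quat(s['tool_rot'])
best=None
for a in(h,h+180):
    c,q=np.cos(np.radians(a)),np.sin(np.radians(a));Y=np.array([c,q,0]);Z=np.array([0,0,-1.]);X=np.cross(Y,Z)
    r=(R.inv()*Ro.from_matrix(np.c_[X,Y,Z])).as_rotvec()
    if best is None or np.linalg.norm(r)<np.linalg.norm(best): best=r
print('t',round(s['t'],2),'pos',s['ee_pos'].round(4),'lin',R.inv().apply(np.array([x,y,z])-s['ee_pos']).round(4),'rot',best.round(4),'g',round(float(s['gripper_width']),3),'F',np.round(s['wrist_force'],1),'q7',s['qpos'].round(2)[[0,6]])
E
python3 go.py 0.52 0.009 0.25 0
```

```text
t 0.1 pos [0.1834 0.5972 0.2498] lin [-4.944e-01 -4.635e-01  3.000e-04] rot [-8.000e-04  7.000e-04  1.273e+00] g 1.002 F [ 0.7 -0.6 -0. ] q7 [-1.34 -0.11]
```

Emit:
apply_moves([
  {"linear":[-0.494,-0.463,0],"rotation":[0,0,1.273],"gripper":1},
  {"linear":[-0.494,-0.463,0],"rotation":[0,0,1.273],"gripper":1},
  {"linear":[-0.494,-0.463,0],"rotation":[0,0,1.273],"gripper":1},
  {"linear":[-0.494,-0.463,0],"rotation":[0,0,1.273],"gripper":1},
  {"linear":[-0.494,-0.463,0],"rotation":[0,0,1.273],"gripper":1},
  {"linear":[-0.494,-0.463,0],"rotation":[0,0,1.273],"gripper":1},
  {"linear":[-0.494,-0.463,0],"rotation":[0,0,1.273],"gripper":1},
  {"linear":[-0.494,-0.463,0],"rotation":[0,0,1.273],"gripper":1},
  {"linear":[-0.494,-0.463,0],"rotation":[0,0,1.273],"gripper":1},
  {"linear":[-0.494,-0.463,0],"rotation":[0,0,1.273],"gripper":1},
])

```text
t: 1.1
ee_pos: [0.4323, 0.1618, 0.2504]
tool_rot: [0.708, 0.706, 0.0, -0.0]
wrist_force: [0.5, 1.1, 0.5]
gripper_width: 0.996
grip_force: 0.0
```

```bash
python3 go.py 0.52 0.009 0.25 0
```

```text
t 1.1 pos [0.4323 0.1618 0.2504] lin [-0.1526  0.0881  0.0004] rot [ 0.0001 -0.0002 -0.0026] g 0.996 F [0.5 1.1 0.5] q7 [-0.81 -0.34]
```

Emit:
apply_moves([
  {"linear":[-0.05,0.03,0],"rotation":[0,0,0],"gripper":1},
  {"linear":[-0.1,0.06,0],"rotation":[0,0,0],"gripper":1},
  {"linear":[-0.153,0.088,0],"rotation":[0,0,0],"gripper":1},
  {"linear":[-0.153,0.088,0],"rotation":[0,0,0],"gripper":1},
  {"linear":[-0.153,0.088,0],"rotation":[0,0,0],"gripper":1},
  {"linear":[-0.153,0.088,0],"rotation":[0,0,0],"gripper":1},
])

```text
t: 1.7
ee_pos: [0.5196, 0.0102, 0.25]
tool_rot: [0.708, 0.707, -0.0, -0.0]
wrist_force: [0.8, 1.0, -0.2]
gripper_width: 0.998
grip_force: 0.0
```

```bash
python3 go.py 0.544 0.0095 0.12 0; cat > look.py <<'E'
import sys
from h import *
s=bot.sense();p,d=bot.get_image('wrist');tag=sys.argv[1];cv2.imwrite(f'pics/{tag}.png',p[:,:,::-1]);C=cam('wrist',s)
np.savez(tag+'.npz',p=p,d=d,R=C[2],t=C[3])
hsv=cv2.cvtColor(p,cv2.COLOR_RGB2HSV)
w=((hsv[...,1]<60)&(hsv[...,2]>120)).astype(np.uint8)
b=((hsv[...,0]>100)&(hsv[...,0]<125)&(hsv[...,1]>130)).astype(np.uint8)
for n,m,mn in(('white',w,800),('blue',b,3000)):
    k,L,st,c=cv2.connectedComponentsWithStats(m)
    for i in range(1,k):
        if st[i,4]<mn: continue
        X,_=cloud(C,d,L==i);zt=np.percentile(X[:,2],90)
        if zt>.045: continue
        T=X[X[:,2]>zt-.006] if n=='white' else X[X[:,2]>-.01]
        print(n,'px',c[i].round(),st[i,4],'ztop %.4f'%np.median(T[:,2]),'rect',[np.round(q,1) for q in cv2.minAreaRect(np.float32(T[:,:2]*1000))],'xmin/max',(T[:,:2].min(0)*1000).round(1),(T[:,:2].max(0)*1000).round(1))
        if n=='blue':
            f=X[X[:,2]<.007];print('  floor z %.4f'%np.median(f[:,2]))
            for k,sl in (('left',1),('right',-1)):
                ym=np.median(X[:,1]); W=X[(X[:,2]>.018)&(np.abs(X[:,1]-ym)>.046)&((X[:,1]-ym)*sl>0)]
                if len(W)>20: a=np.polyfit(W[:,0],W[:,1],1); print('  wall',k,'y@x=.5 %.4f'%np.polyval(a,.5),'slope deg %.2f'%np.degrees(np.arctan(a[0])),'z %.4f'%W[:,2].max())
E
python3 look.py w1
```

```text
t 1.7 pos [0.5196 0.0102 0.25  ] lin [-0.0006  0.0245  0.13  ] rot [-0.0008  0.0001 -0.0013] g 0.998 F [ 0.8  1.  -0.2] q7 [-0.47  0.07]
white px [60. 50.] 6649 ztop -0.8853 rect [array([-206.9,  336.2]), array([368.5, 925.4]), np.float64(84.2)] xmin/max [-654.5  115.9] [244.5 543.4]
white px [503. 134.] 9145 ztop 0.0438 rect [array([687.8, 132.4]), array([29.3, 98.6]), np.float64(23.2)] xmin/max [656.4  81.6] [719.7 182.2]
white px [ 30. 197.] 6224 ztop 0.0010 rect [array([133.2,  -7. ]), array([332.1,  99.9]), np.float64(76.8)] xmin/max [  46.6 -158.7] [153.  160.1]
white px [ 12. 179.] 1332 ztop 0.0119 rect [array([126.3,  19.4]), array([85.6, 33. ]), np.float64(78.7)] xmin/max [103.2 -25.4] [137.8  64.2]
white px [455. 169.] 1138 ztop 0.0410 rect [array([681.5,  22. ]), array([79.1, 30.8]), np.float64(86.8)] xmin/max [664.7 -18.3] [698.   61.8]
white px [338. 181.] 2082 ztop 0.0307 rect [array([544.8,  10.2]), array([90.7, 35.5]), np.float64(89.7)] xmin/max [527.3 -35.2] [562.8  55.6]
white px [133. 258.] 5596 ztop -0.8848 rect [array([-474.9, -570.1]), array([545.2, 466. ]), np.float64(10.7)] xmin/max [-704.4 -822.7] [-182.6 -293.7]
blue px [306. 179.] 9735 ztop 0.0051 rect [array([508. ,   9.5]), array([113.5, 189.9]), np.float64(89.5)] xmin/max [412.6 -47.4] [603.3  66. ]
  floor z 0.0049
  wall left y@x=.5 0.0637 slope deg -0.37 z 0.0249
  wall right y@x=.5 -0.0438 slope deg -0.97 z 0.0249
```

View pics/w1.png

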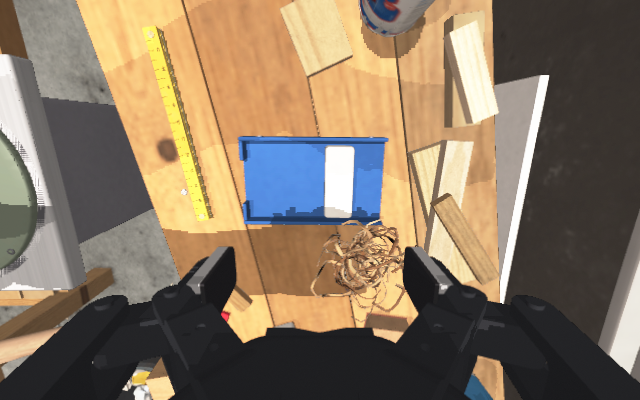

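The wrist view shows the lane at (313,180) with the old block at (338,181). All three views agree: block at (0.5448, 0.010), lane centre about (0.509, 0.0098), yaw about -0.6°, stop face near x=0.42. Going down over the block.

Emit:
apply_moves([
  {"linear":[-0.0005,0.025,0.04],"rotation":[0,0,0.008],"gripper":1},
  {"linear":[-0.0005,0.025,0.08],"rotation":[0,0,0.008],"gripper":1},
  {"linear":[-0.0005,0.025,0.12],"rotation":[0,0,0.008],"gripper":1},
  {"linear":[-0.0005,0.025,0.16],"rotation":[0,0,0.008],"gripper":1},
  {"linear":[-0.0005,0.025,0.18],"rotation":[0,0,0.008],"gripper":1},
  {"linear":[-0.0005,0.025,0.195],"rotation":[0,0,0.008],"gripper":1},
  {"linear":[-0.0005,0.025,0.21],"rotation":[0,0,0.008],"gripper":1},
  {"linear":[-0.0005,0.025,0.222],"rotation":[0,0,0.008],"gripper":1},
  {"linear":[-0.0005,0.025,0.222],"rotation":[0,0,0.008],"gripper":1},
  {"linear":[-0.0005,0.025,0.222],"rotation":[0,0,0.008],"gripper":1},
])

```text
t: 2.75
ee_pos: [0.5451, 0.0101, 0.0287]
tool_rot: [0.71, 0.704, 0.0, 0.0]
wrist_force: [0.9, -0.3, 0.0]
gripper_width: 0.999
grip_force: 0.0
```

```bash
python3 go.py 0.5445 0.01 0.028 -0.5
```

```text
t 2.75 pos [0.5451 0.0101 0.0287] lin [-0.0001 -0.0006  0.0007] rot [ 0.0005 -0.0001  0.0007] g 0.999 F [ 0.9 -0.3  0. ] q7 [-0.31  0.23]
```

Emit:
apply_moves([
  {"linear":[0,0,0],"rotation":[0,0,0],"gripper":0.6},
  {"linear":[0,0,0],"rotation":[0,0,0],"gripper":0.5},
  {"linear":[0,0,0],"rotation":[0,0,0],"gripper":0.3},
  {"linear":[0,0,0],"rotation":[0,0,0],"gripper":0.3},
  {"linear":[0,0,0],"rotation":[0,0,0],"gripper":0.3},
  {"linear":[0,0,0],"rotation":[0,0,0],"gripper":0.3},
], newtons=20)

```text
t: 3.35
ee_pos: [0.545, 0.0101, 0.0287]
tool_rot: [0.71, 0.704, 0.0, 0.0]
wrist_force: [-1.4, 0.2, 6.5]
gripper_width: 0.417
grip_force: 21.4
```

```bash
python3 go.py 0.438 0.0105 0.028 -0.5
```

```text
t 3.35 pos [0.545  0.0101 0.0287] lin [-0.0004 -0.107   0.0007] rot [ 0.0005 -0.0002  0.0006] g 0.417 F [-1.4  0.2  6.5] q7 [-0.31  0.23]
```

Emit:
apply_moves([
  {"linear":[0,-0.005,-0.001],"rotation":[0,0,0],"gripper":0.3},
  {"linear":[0,-0.02,-0.001],"rotation":[0,0,0],"gripper":0.3},
  {"linear":[0,-0.04,-0.001],"rotation":[0,0,0],"gripper":0.3},
  {"linear":[0,-0.06,-0.001],"rotation":[0,0,0],"gripper":0.3},
  {"linear":[0,-0.08,-0.001],"rotation":[0,0,0],"gripper":0.3},
  {"linear":[0,-0.092,-0.001],"rotation":[0,0,0],"gripper":0.3},
  {"linear":[0,-0.1,-0.001],"rotation":[0,0,0],"gripper":0.3},
  {"linear":[0,-0.102,-0.001],"rotation":[0,0,0],"gripper":0.3},
  {"linear":[0,-0.102,-0.001],"rotation":[0,0,0],"gripper":0.3},
])

```text
t: 4.25
ee_pos: [0.4433, 0.0109, 0.0294]
tool_rot: [0.71, 0.704, 0.0, 0.0]
wrist_force: [0.4, -0.6, -0.9]
gripper_width: 0.42
grip_force: 20.5
```

Emit:
apply_moves([
  {"linear":[0,-0.001,0],"rotation":[0,0,0],"gripper":0.3},
  {"linear":[0,-0.002,0],"rotation":[0,0,0],"gripper":0.3},
  {"linear":[0,-0.002,0],"rotation":[0,0,0],"gripper":0.3},
])

```text
t: 4.55
ee_pos: [0.4417, 0.0109, 0.0294]
tool_rot: [0.71, 0.704, 0.001, 0.001]
wrist_force: [5.3, 0.0, -4.6]
gripper_width: 0.418
grip_force: 21.0
```

Emit:
apply_moves([
  {"linear":[0,-0.001,0],"rotation":[0,0,0],"gripper":0.3},
  {"linear":[0,-0.002,0],"rotation":[0,0,0],"gripper":0.3},
  {"linear":[0,-0.002,0],"rotation":[0,0,0],"gripper":0.3},
])

```text
t: 4.85
ee_pos: [0.4416, 0.0109, 0.0296]
tool_rot: [0.71, 0.704, 0.002, 0.002]
wrist_force: [14.5, -0.0, -9.4]
gripper_width: 0.416
grip_force: 21.4
```

Emit:
apply_moves([
  {"linear":[0,0.002,0],"rotation":[0,0,0],"gripper":0.7},
  {"linear":[0,0.002,0],"rotation":[0,0,0],"gripper":0.7},
  {"linear":[0,0.002,0],"rotation":[0,0,0],"gripper":0.7},
  {"linear":[0,0.002,-0.03],"rotation":[0,0,0],"gripper":0.8},
  {"linear":[0,0.002,-0.07],"rotation":[0,0,0],"gripper":1},
  {"linear":[0,0.01,-0.11],"rotation":[0,0,0],"gripper":1},
  {"linear":[0,0.03,-0.15],"rotation":[0,0,0],"gripper":1},
  {"linear":[0,0.05,-0.15],"rotation":[0,0,0],"gripper":1},
  {"linear":[0,0.06,-0.15],"rotation":[0,0,0],"gripper":1},
  {"linear":[0,0.06,-0.15],"rotation":[0,0,0],"gripper":1},
])

```text
t: 5.85
ee_pos: [0.4988, 0.0104, 0.1785]
tool_rot: [0.71, 0.704, -0.001, -0.0]
wrist_force: [-0.2, 0.3, -0.1]
gripper_width: 1.003
grip_force: 0.0
```

```bash
python3 go.py 0.5 0.01 0.18 -0.5; python3 look.py w2|grep -v -- '-0.88'; python3 - <<'E'
import cv2
p=cv2.imread('pics/w2.png');cv2.imwrite('pics/w2c.png',cv2.resize(p[80:280,200:460],None,fx=3,fy=3,interpolation=2))
E
```

```text
t 5.85 pos [0.4988 0.0104 0.1785] lin [-0.0004  0.0012 -0.0015] rot [-0.0011  0.0004  0.0007] g 1.003 F [-0.2  0.3 -0.1] q7 [-0.47  0.13]
white px [559.  98.] 7947 ztop 0.0438 rect [array([688.3, 131.9]), array([29.8, 98.7]), np.float64(23.7)] xmin/max [655.9  82.6] [720.  172.8]
white px [264. 193.] 3279 ztop 0.0307 rect [array([443. ,  10.9]), array([90.5, 36.4]), np.float64(89.5)] xmin/max [424.8 -34.5] [461.4  56.1]
white px [ 14. 280.] 2973 ztop 0.0009 rect [array([147.4, -79. ]), array([179.7,  48.7]), np.float64(73.8)] xmin/max [  98.9 -158.5] [151.9  13.7]
blue px [344. 191.] 14786 ztop 0.0050 rect [array([508. ,   9.5]), array([113.6, 190.7]), np.float64(89.6)] xmin/max [412.3 -47.5] [603.7  66.9]
  floor z 0.0048
  wall left y@x=.5 0.0637 slope deg -0.23 z 0.0254
  wall right y@x=.5 -0.0438 slope deg -0.50 z 0.0249
```

View pics/w2c.png

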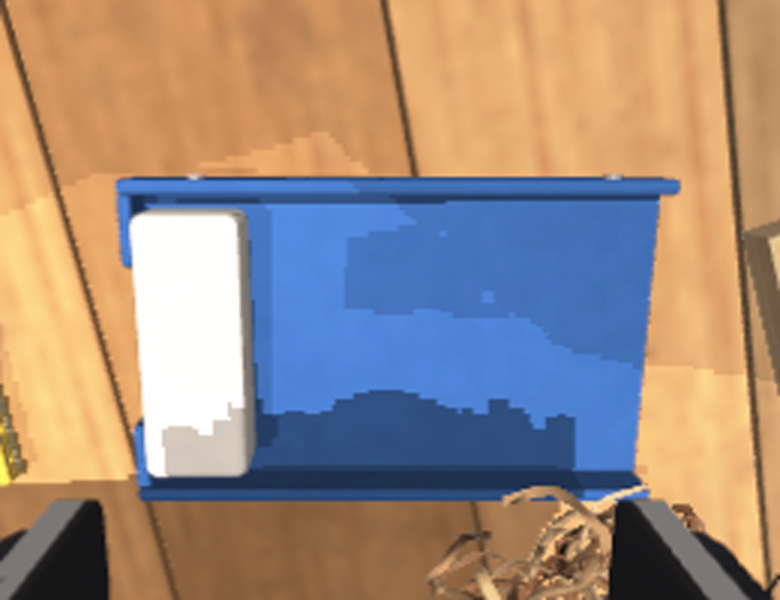

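The crop shows the old block against both front tabs, square, with at most about 1 mm of gap from the release. A light push from behind with closed fingers will seat it.

Emit:
apply_moves([
  {"linear":[0,0,0.04],"rotation":[0,0,0],"gripper":0},
  {"linear":[0,0,0.08],"rotation":[0,0,0],"gripper":0},
  {"linear":[0,0,0.1],"rotation":[0,0,0],"gripper":0},
  {"linear":[0,0,0.1],"rotation":[0,0,0],"gripper":0},
  {"linear":[0,0,0.12],"rotation":[0,0,0],"gripper":0},
  {"linear":[0,0,0.135],"rotation":[0,0,0],"gripper":0},
  {"linear":[0,0,0.148],"rotation":[0,0,0],"gripper":0},
  {"linear":[0,-0.01,0.148],"rotation":[0,0,0],"gripper":0},
  {"linear":[0,-0.018,0.148],"rotation":[0,0,0],"gripper":0},
  {"linear":[0,-0.02,0.148],"rotation":[0,0,0],"gripper":0},
])

```text
t: 6.9
ee_pos: [0.4777, 0.0105, 0.0321]
tool_rot: [0.71, 0.704, -0.0, -0.0]
wrist_force: [0.3, 0.0, 0.9]
gripper_width: -0.001
grip_force: 0.0
```

Emit:
apply_moves([
  {"linear":[0,-0.001,0],"rotation":[0,0,0],"gripper":0},
  {"linear":[0,-0.002,0],"rotation":[0,0,0],"gripper":0},
  {"linear":[0,-0.003,0],"rotation":[0,0,0],"gripper":0},
  {"linear":[0,-0.003,0],"rotation":[0,0,0],"gripper":0},
])

```text
t: 7.3
ee_pos: [0.4759, 0.0106, 0.0314]
tool_rot: [0.71, 0.704, 0.0, 0.0]
wrist_force: [1.1, -0.5, -0.4]
gripper_width: 0.001
grip_force: 0.0
```

Emit:
apply_moves([
  {"linear":[0,-0.001,0],"rotation":[0,0,0],"gripper":0},
  {"linear":[0,-0.002,0],"rotation":[0,0,0],"gripper":0},
  {"linear":[0,-0.003,0],"rotation":[0,0,0],"gripper":0},
  {"linear":[0,-0.003,0],"rotation":[0,0,0],"gripper":0},
])

```text
t: 7.7
ee_pos: [0.4733, 0.0106, 0.0314]
tool_rot: [0.71, 0.704, 0.0, 0.0]
wrist_force: [4.4, 0.6, -0.2]
gripper_width: -0.001
grip_force: 1.8
```

Emit:
apply_moves([
  {"linear":[0,-0.001,0],"rotation":[0,0,0],"gripper":0},
  {"linear":[0,-0.002,0],"rotation":[0,0,0],"gripper":0},
  {"linear":[0,-0.002,0],"rotation":[0,0,0],"gripper":0},
])

```text
t: 8.0
ee_pos: [0.473, 0.0106, 0.0319]
tool_rot: [0.71, 0.704, 0.002, 0.002]
wrist_force: [10.8, -0.2, 1.3]
gripper_width: 0.001
grip_force: 5.6
```

```bash
python3 go.py 0.475 -0.26 0.15 20
```

```text
t 8.0 pos [0.473  0.0106 0.0319] lin [-0.2706  0.0047 -0.1181] rot [ 0.0045  0.001  -0.3573] g 0.001 F [10.8 -0.2  1.3] q7 [-0.33  0.27]
```

Emit:
apply_moves([
  {"linear":[0,0.01,0],"rotation":[0,0,0],"gripper":0},
  {"linear":[0,0.015,-0.03],"rotation":[0,0,0],"gripper":0},
  {"linear":[0,0.012,-0.07],"rotation":[0,0,0],"gripper":0.5},
  {"linear":[0,0.01,-0.12],"rotation":[0,0,-0.1],"gripper":1},
  {"linear":[-0.05,0.006,-0.15],"rotation":[0,0,-0.2],"gripper":1},
  {"linear":[-0.1,0.004,-0.17],"rotation":[0,0,-0.3],"gripper":1},
  {"linear":[-0.15,0.004,-0.17],"rotation":[0,0,-0.35],"gripper":1},
  {"linear":[-0.2,0.004,-0.17],"rotation":[0,0,-0.35],"gripper":1},
  {"linear":[-0.25,0.004,-0.17],"rotation":[0,0,-0.35],"gripper":1},
  {"linear":[-0.25,0.004,-0.17],"rotation":[0,0,-0.35],"gripper":1},
])

```text
t: 9.0
ee_pos: [0.4714, -0.2449, 0.2015]
tool_rot: [0.579, 0.815, -0.001, 0.0]
wrist_force: [-0.0, -0.0, 0.6]
gripper_width: 1.003
grip_force: 0.0
```

```bash
python3 go.py 0.475 -0.26 0.15 20; python3 look.py w3|grep -v -- '-0.88'
```

```text
t 9.0 pos [ 0.4714 -0.2449  0.2015] lin [-0.0154 -0.0015  0.0516] rot [-0.0014  0.0015 -0.013 ] g 1.003 F [-0.  -0.   0.6] q7 [0.08 0.92]
white px [318. 202.] 2541 ztop 0.0267 rect [array([ 475.5, -260.9]), array([35.2, 90.8]), np.float64(20.1)] xmin/max [ 445.7 -308.1] [ 505.6 -213.1]
white px [ 64. 284.] 895 ztop -0.5266 rect [array([-197.4, -961.6]), array([ 88.2, 172. ]), np.float64(79.4)] xmin/max [ -280. -1003.] [-110.7 -906.6]
blue px [464.  15.] 3155 ztop 0.0057 rect [array([540.7, -42.3]), array([143.5,  39.1]), np.float64(17.9)] xmin/max [466.9 -49.1] [603.3  -1.8]
  floor z 0.0047
```

```bash
python3 go.py 0.4755 -0.2605 0.025 20.1; python3 - <<'E'
from h import *
f=np.load('w3.npz');C=cam('wrist',bot.sense());C=(C[0],C[1],f['R'],f['t'])
X,px=cloud(C,f['d'],np.ones((400,640),bool))
a=np.radians(20.1);q=X[:,:2]-[.4755,-.2605];u=q@[np.cos(a),np.sin(a)];v=q@[-np.sin(a),np.cos(a)]
m=(np.abs(u)<.12)&(np.abs(v)<.06)&(X[:,2]>.008)&(X[:,2]<.1)&~((np.abs(u)<.021)&(np.abs(v)<.05))
print('tall near: u pos min',u[m&(u>0)].min() if (m&(u>0)).any() else None,'u neg max',u[m&(u<0)].max() if (m&(u<0)).any() else None)
for lo,hi in((-.12,-.09),(-.09,-.06),(-.06,-.03),(.03,.06),(.06,.09),(.09,.12)):
    k=m&(u>lo)&(u<hi);print(lo,k.sum(),(v[k].min().round(3),v[k].max().round(3),X[k,2].max().round(3)) if k.any() else '')
E
```

```text
t 9.05 pos [ 0.4716 -0.2441  0.2013] lin [-0.0166 -0.0015  0.1763] rot [-0.0015  0.001  -0.0144] g 1.001 F [-1.7 -1.9  0.1] q7 [0.08 0.92]
tall near: u pos min 0.09046334532118193 u neg max -0.09798696522407771
-0.12 190 (np.float64(0.034), np.float64(0.06), np.float64(0.01))
-0.09 0 
-0.06 0 
0.03 0 
0.06 0 
0.09 989 (np.float64(-0.06), np.float64(0.06), np.float64(0.037))
```

Nothing stands within the fingers' footprint (±57 mm). Going down and gripping.

Emit:
apply_moves([
  {"linear":[-0.0165,-0.0015,0.04],"rotation":[0,0,-0.014],"gripper":0.85},
  {"linear":[-0.0165,-0.0015,0.08],"rotation":[0,0,-0.014],"gripper":0.85},
  {"linear":[-0.0165,-0.0015,0.12],"rotation":[0,0,-0.014],"gripper":0.85},
  {"linear":[-0.0165,-0.0015,0.14],"rotation":[0,0,-0.014],"gripper":0.85},
  {"linear":[-0.0165,-0.0015,0.16],"rotation":[0,0,-0.014],"gripper":0.85},
  {"linear":[-0.0165,-0.0015,0.176],"rotation":[0,0,-0.014],"gripper":0.85},
  {"linear":[-0.0165,-0.0015,0.176],"rotation":[0,0,-0.014],"gripper":0.85},
  {"linear":[-0.0165,-0.0015,0.176],"rotation":[0,0,-0.014],"gripper":0.85},
])

```text
t: 9.85
ee_pos: [0.4769, -0.2549, 0.0255]
tool_rot: [0.571, 0.821, -0.0, -0.0]
wrist_force: [0.9, -0.4, 0.4]
gripper_width: 0.85
grip_force: 0.0
```

Emit:
apply_moves([
  {"linear":[0,0,0],"rotation":[0,0,0],"gripper":0.5},
  {"linear":[0,0,0],"rotation":[0,0,0],"gripper":0.3},
  {"linear":[0,0,0],"rotation":[0,0,0],"gripper":0.3},
  {"linear":[0,0,0],"rotation":[0,0,0],"gripper":0.3},
  {"linear":[0,0,0],"rotation":[0,0,0],"gripper":0.3},
  {"linear":[0,0,-0.01],"rotation":[0,0,0],"gripper":0.3},
  {"linear":[0,0,-0.05],"rotation":[0,0,0],"gripper":0.3},
  {"linear":[0,0,-0.09],"rotation":[0,0,0],"gripper":0.3},
  {"linear":[0,0,-0.12],"rotation":[0,0,0],"gripper":0.3},
  {"linear":[0,0,-0.12],"rotation":[0,0,0],"gripper":0.3},
], newtons=30)

```text
t: 10.85
ee_pos: [0.4784, -0.2562, 0.1496]
tool_rot: [0.571, 0.821, 0.001, 0.003]
wrist_force: [0.8, -0.1, -2.3]
gripper_width: 0.412
grip_force: 31.2
```

```bash
python3 go.py 0.522 0.0098 0.145 -0.5
```

```text
t 10.85 pos [ 0.4784 -0.2562  0.1496] lin [0.2342 0.1334 0.0043] rot [0.0054 0.003  0.3644] g 0.412 F [ 0.8 -0.1 -2.3] q7 [0.13 1.  ]
```

Emit:
apply_moves([
  {"linear":[0.03,0.017,0],"rotation":[0,0,0.07],"gripper":0.3},
  {"linear":[0.06,0.034,0],"rotation":[0,0,0.13],"gripper":0.3},
  {"linear":[0.095,0.054,0],"rotation":[0,0,0.2],"gripper":0.3},
  {"linear":[0.13,0.074,0],"rotation":[0,0,0.25],"gripper":0.3},
  {"linear":[0.165,0.094,0],"rotation":[0,0,0.3],"gripper":0.3},
  {"linear":[0.2,0.114,0.01],"rotation":[0,0,0.34],"gripper":0.3},
  {"linear":[0.225,0.128,0.02],"rotation":[0,0,0.364],"gripper":0.3},
  {"linear":[0.238,0.133,0.03],"rotation":[0,0,0.364],"gripper":0.3},
  {"linear":[0.238,0.133,0.04],"rotation":[0,0,0.364],"gripper":0.3},
  {"linear":[0.238,0.133,0.05],"rotation":[0,0,0.364],"gripper":0.3},
])

```text
t: 11.85
ee_pos: [0.5183, 0.013, 0.0946]
tool_rot: [0.71, 0.704, -0.0, 0.0]
wrist_force: [0.1, 0.5, -1.1]
gripper_width: 0.416
grip_force: 31.1
```

```bash
python3 go.py 0.52 0.0146 0.08 -0.5;  python3 - <<'E'
from h import *
for n in("wrist","side","scene"):
    s=bot.sense();p,d=bot.get_image(n);C=cam(n,s);hsv=cv2.cvtColor(p,cv2.COLOR_RGB2HSV)
    cv2.imwrite(f'pics/{n}4.png',p[:,:,::-1])
    w=((hsv[...,1]<60)&(hsv[...,2]>120));X,px=cloud(C,d,w)
    m=(np.abs(X[:,0]-.52)<.05)&(np.abs(X[:,1]-.01)<.07)&(X[:,2]>.045)&(X[:,2]<.125)
    X=X[m];px=px[m];print(n,len(X), X.min(0).round(4) if len(X) else '',X.max(0).round(4) if len(X) else '')
    if len(X)>30:
        T=X[np.abs(X[:,2]-np.percentile(X[:,2],85))<.006];print('  top z %.4f'%np.median(T[:,2]),cv2.minAreaRect(np.float32(T[:,:2]*1000)))
E
```

```text
t 11.85 pos [0.5183 0.013  0.0946] lin [0.0017 0.0017 0.0146] rot [-0.0003  0.0006  0.0006] g 0.416 F [ 0.1  0.5 -1.1] q7 [-0.43  0.26]
wrist 10476 [ 0.4724 -0.0229  0.0727] [0.5373 0.0548 0.1241]
  top z 0.0952 ((519.0111694335938, 15.919815063476562), (77.57762908935547, 35.73866653442383), 89.231689453125)
side 430 [ 0.495  -0.0349  0.0695] [0.5404 0.0561 0.1134]
  top z 0.0930 ((516.3325805664062, 10.655452728271484), (89.95320129394531, 44.735198974609375), 83.22735595703125)
scene 298 [ 0.4746 -0.0383  0.071 ] [0.5387 0.0531 0.1189]
  top z 0.0924 ((517.1486206054688, 7.553474426269531), (90.47657775878906, 43.29143524169922), 88.07280731201172)
```

View pics/wrist4.png

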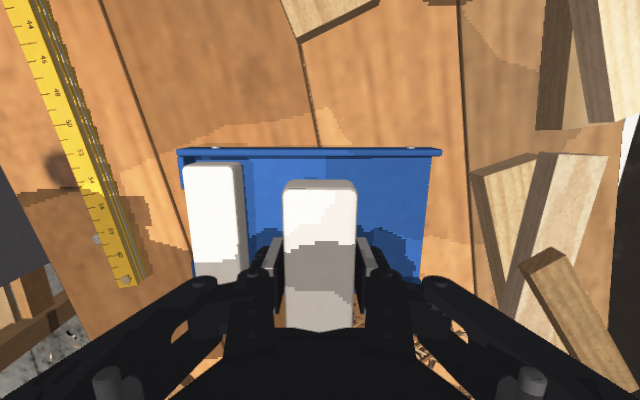

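The wrist view shows the held block at (320,255), square over the lane and behind the old block at (213,215). Three views put its centre at y≈0.009 against the lane's 0.010, so it will fit after a shift of +1 mm. Lowering.

Emit:
apply_moves([
  {"linear":[0.001,0.0015,0.01],"rotation":[0,0,0],"gripper":0.3},
  {"linear":[0.001,0.0015,0.025],"rotation":[0,0,0],"gripper":0.3},
  {"linear":[0.001,0.0015,0.04],"rotation":[0,0,0],"gripper":0.3},
  {"linear":[0.001,0.0015,0.05],"rotation":[0,0,0],"gripper":0.3},
  {"linear":[0.001,0.0015,0.056],"rotation":[0,0,0],"gripper":0.3},
  {"linear":[0.001,0.0015,0.06],"rotation":[0,0,0],"gripper":0.3},
  {"linear":[0.001,0.0015,0.06],"rotation":[0,0,0],"gripper":0.3},
])

```text
t: 12.7
ee_pos: [0.5201, 0.0148, 0.0351]
tool_rot: [0.71, 0.704, -0.0, -0.0]
wrist_force: [-0.4, 0.7, -1.2]
gripper_width: 0.415
grip_force: 31.2
```

```bash
python3 go.py 0.52 0.0143 0.03 -0.5
```

```text
t 12.7 pos [0.5201 0.0148 0.0351] lin [-0.0005 -0.0001  0.0051] rot [-0.0002  0.0001  0.0005] g 0.415 F [-0.4  0.7 -1.2] q7 [-0.37  0.31]
```

Emit:
apply_moves([
  {"linear":[0,0,0.002],"rotation":[0,0,0],"gripper":0.3},
  {"linear":[0,0,0.004],"rotation":[0,0,0],"gripper":0.3},
  {"linear":[0,0,0.0055],"rotation":[0,0,0],"gripper":0.3},
  {"linear":[0,0,0.0055],"rotation":[0,0,0],"gripper":0.3},
])

```text
t: 13.1
ee_pos: [0.5203, 0.0151, 0.0301]
tool_rot: [0.71, 0.704, 0.0, 0.0]
wrist_force: [-1.1, 0.8, 7.3]
gripper_width: 0.411
grip_force: 32.1
```

Emit:
apply_moves([
  {"linear":[0,0,0],"rotation":[0,0,0],"gripper":0.58},
  {"linear":[0,0,0],"rotation":[0,0,0],"gripper":0.58},
  {"linear":[0,0,0],"rotation":[0,0,0],"gripper":0.58},
  {"linear":[0,0,-0.02],"rotation":[0,0,0],"gripper":0.58},
  {"linear":[0,0,-0.05],"rotation":[0,0,0],"gripper":0.7},
  {"linear":[0,0,-0.09],"rotation":[0,0,0],"gripper":1},
  {"linear":[0,0,-0.13],"rotation":[0,0,0],"gripper":1},
  {"linear":[0,0,-0.17],"rotation":[0,0,0],"gripper":1},
  {"linear":[0,0,-0.17],"rotation":[0,0,0],"gripper":1},
  {"linear":[0,0,-0.17],"rotation":[0,0,0],"gripper":1},
])

```text
t: 14.1
ee_pos: [0.5204, 0.0153, 0.2003]
tool_rot: [0.71, 0.704, 0.001, 0.0]
wrist_force: [-1.2, 0.6, -1.0]
gripper_width: 1.0
grip_force: 0.0
```

```bash
python3 look.py w5|grep -v -- '-0.88'; python3 - <<'E'
import cv2
p=cv2.imread('pics/w5.png');cv2.imwrite('pics/w5c.png',cv2.resize(p[100:290,200:450],None,fx=3,fy=3,interpolation=2))
E
```

```text
white px [524. 123.] 9220 ztop 0.0438 rect [array([715.8,  46.4]), array([ 38.1, 281. ]), np.float64(17.7)] xmin/max [656.4 -93.1] [740.8 181.7]
white px [248. 193.] 2812 ztop 0.0307 rect [array([443. ,  11.1]), array([90.6, 36.4]), np.float64(89.9)] xmin/max [424.8 -34.2] [461.3  56.4]
white px [319. 193.] 2687 ztop 0.0307 rect [array([521. ,  11.1]), array([90. , 35.3]), np.float64(88.7)] xmin/max [502.7 -34.1] [538.6  56. ]
white px [ 15. 280.] 2589 ztop 0.0010 rect [array([147.1, -75.7]), array([185.5,  49.8]), np.float64(74.2)] xmin/max [  98.1 -158.8] [152.  20.]
blue px [325. 190.] 9822 ztop 0.0051 rect [array([507.3,   9.9]), array([112.8, 191.7]), np.float64(89.6)] xmin/max [411.1 -46.8] [603.4  66.8]
  floor z 0.0048
  wall left y@x=.5 0.0637 slope deg -0.27 z 0.0249
  wall right y@x=.5 -0.0437 slope deg -0.53 z 0.0247
```

View pics/w5c.png

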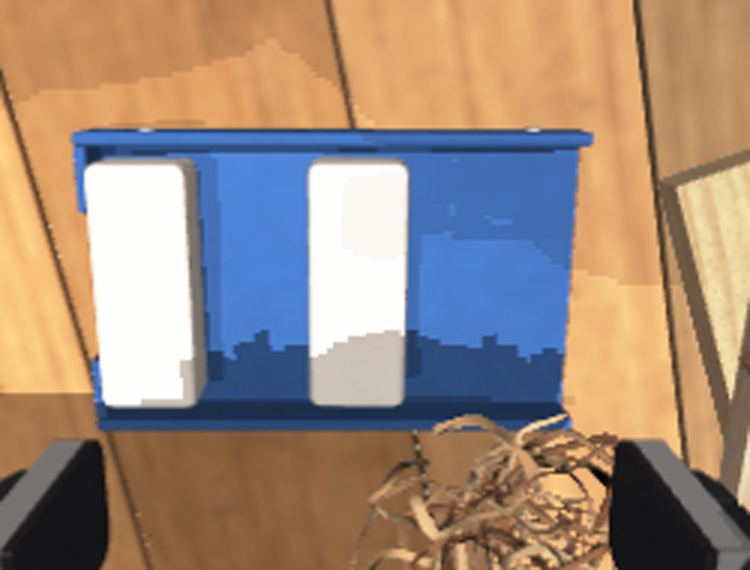

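The crop shows the old block at the stop, both front tabs touching it, and the new block at (357,282) in the crop, flat (top 0.0307, same as the old) and square behind it. The gripper is clear, so I'm handing in.

```bash
python3 -c "from cell import bot; print(bot.sign_off())"
```

```text
the job is handed in; nothing more can be done
None
```

The job is handed in at about 14 s of the 51 s allowed: the old block is against the front stop, the new block lies flat and square behind it inside the lane, and I didn't touch the cork block, the brush or the purple look-alike.

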